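Open the soap tin for inspection

TASK

A soap bar has been left on the white lid of the red tin. First set that bar down flat on the floor of the empty half of the blue crate and let go of it, then lift the lid off the tin and lay it, right way up, on the middle of the black mat. Leave the tin standing where it is, drop nothing, and do not disturb the label dispenser or tape roll.

Things in the scene. Friction and masses are not known exactly. Their poses are not given: they have to be found in the camera images.
- tin: Red, open-topped rectangular tin, loose, 108 (x) by 42 (y) by 60 mm high, walls 3 mm, two amber bars inside up to 43 mm high; about 0.45 kg. Origin: centre of its underside; x along its length, z up.
- lid: White slip-on lid, loose, 118 (x) by 52 (y) by 18 mm high, 80 g: flat top, no knob, with a 15 mm deep skirt (walls 3 mm) around the tin's rim with 2 mm play. Grip the skirt across its 52 mm width. Origin: centre of the skirt's lower edge; x along its length, z up. On the tin its origin is 45 mm and its top 63 mm above the table.
- bar: Amber soap bar, loose, 60 (x) by 40 (y) by 25 mm high, about 70 g, at first lying flat on the lid at some angle to it. Origin: centre of its underside; z up.
- crate: Blue open crate, fixed, 300 (x) by 220 (y) by 60 mm high outside, walls and floor 4 mm. Origin: centre of its underside. Its +x half holds packed amber bars (from x = +28 mm on, up to 54 mm above the table); the -x half is empty (x from -146 to +28 mm, y from -106 to +106 mm).
- crate_space (a point): Centre of the crate's empty half, on its floor (4 mm above the table); axes as the crate's.
- mat: Flat black rubber mat, fixed, 220 (x) by 200 (y) by 4 mm thick. Origin: centre of its underside.
- dispenser: Bystander: label dispenser, white base 110 by 50 mm, lime-green body, 78 mm high, loose. Origin: centre of its underside.
- tape: Bystander: amber tape roll lying flat, 90 mm across, 48 mm high, loose. Origin: centre of its underside.

How it is judged (in metres and radians):
On the way, in this order (a step that is already met when the one before it is completed fails the run):
1. the bar lies flat on the floor of the crate's empty half, let go, while the lid is still on the tin (x of bar in the frame of crate between -0.146 and 0.012 m and y of bar in the frame of crate between -0.106 and 0.106 m and z of bar in the frame of crate below 0.01 m and angle between bar's own z axis and vertical below 0.15 rad and z of lid in the frame of tin below 0.05 m and horizontal distance between lid and tin below 0.01 m and contact force between the fingers and bar below 0.1 N and linear speed of bar below 0.02 m/s), for 0.2 s.
2. the lid is held in the fingers, at least 25 mm above its closed place on the tin (height (world z) of lid above 0.07 m and contact force between the fingers and lid above 0.5 N), for 0.1 s.
At the end, for the whole second after the job is handed in: The lid lies flat and right way up on the mat, its centre within 35 mm of the mat's centre; the bar lies flat on the floor of the crate's empty half; both are at rest and the robot touches nothing (horizontal distance between lid and mat below 0.035 m and z of lid in the frame of mat between 0.001 and 0.009 m and angle between lid's own z axis and vertical below 0.1 rad and linear speed of each of lid, bar below 0.02 m/s and x of bar in the frame of crate between -0.146 and 0.012 m and y of bar in the frame of crate between -0.106 and 0.106 m and z of bar in the frame of crate below 0.01 m and angle between bar's own z axis and vertical below 0.15 rad and contact force between the fingers and anything else below 0.1 N).
It fails at once if the tin is shifted more than 30 mm from where it stood, or tipped more than about 15 degrees (distance of tin from where it was at the start of the episode above 0.03 m or angle between tin's own z axis and vertical above 0.26 rad).
It fails at once if the bar or the lid is dropped or thrown: it moves faster than 0.8 m/s without being held (a fall of over about 30 mm) ((linear speed of bar above 0.8 m/s and contact force between the fingers and bar below 0.1 N) or (linear speed of lid above 0.8 m/s and contact force between the fingers and lid below 0.1 N)).
It fails at once if the label dispenser or tape roll is moved more than 15 mm (distance of any of dispenser, tape from where it was at the start of the episode above 0.015 m).
It also fails if it takes over 61 s, if anything falls off the work surface, if the arm or the gripper's body presses on something with over 40 N, if the wrist force passes 120 N, or if a joint passes its speed limit or range.

ROBOT

A 6-joint arm with a two-finger parallel gripper is mounted at the origin on the work surface. World frame = base frame: x ahead of the robot, y to its left, z up, the work surface at z = 0. Lengths are in mm, angles in rad, forces in N, time in s.
With the tool pointing down it reaches from about 350 to 875 mm from the base axis. Payload 4.2 kg.
Tool frame: the origin (TCP) lies at the very end of the fingers, on their centre line; the grasp point (between the pads) lies 19 mm behind it; z points along the fingers, y is the line along which they close (so a half turn about z gives the same grasp; the last joint's range is limited). The gripper opens to 85 mm and grips with 20 to 120 N. Pads are 22 mm wide; open, the fingers measure 114 mm over their backs; the gripper's body (76 mm by 85 mm) begins 54 mm behind the grasp point. The pads swing forward as they close: fully open they stand 13 mm farther back than shut.
Start: joints at [-0.998, 0.385, 0.008, 0, -1.194, -0.259], TCP at [192.937, -594.453, 231.312] pointing down, gripper open.
Joint ranges: [-3.14, 3.14], [-1.21, 2.06], [-1.07, 1.41], [-3.16, 2.05], [-2.99, -0.16], [-3.1, 3.1]. Speed limits (rad/s): [2.79, 2.79, 3.14, 3.14, 3.14, 3.14].

INTERFACE

Orientations are given as a unit quaternion [x, y, z, w].
In Python, from bench import monitor, get_image, camera_info, job_done gives the robot as it stands.
- The arm moves only by the tool send_rows, never from a script. Its argument "series" is a list of rows, each a list of 3 entries, a list of its own where there are three numbers: the shift along the tool's x, y, z in mm, then the turn, a rotation vector about the tool's x, y, z in rad, then the finger opening in mm, from 0 to 85.4. A call has 1 to 8 rows; each row shifts and turns the commanded pose from where the row before left it, along the tool's axes as they then stand; what a row does not reach is not made up. A row lasts 1/10 s, in which the tool goes at most 50 mm and 8.59 degrees, less where a joint would pass 70% of its speed; a pose out of reach is approached as far as the arm can. A call with a gripper value outside its range is refused whole. The fingers move at their own pace and stop on an object; the grip force is fixed at half the most. Time passes only in rows, so rows that do not move let the fingers close. It gives the time, the measured TCP pose, the force, the opening and the grip force at its end, in the units of the state.
- monitor.read_state(): the state, without advancing time (a new reading comes with each control period).
- get_image(name): name is "scene" or "top" or "wrist"; returns the picture (420x560x3 uint8, red, green, blue); there is no depth.
- camera_info(name): a dict with "intrinsics" (3x3 intrinsics, pixels), "dist_coeffs" ([k1, k2, p1, p2, k3] as OpenCV has them; the pictures are not rectified), "R" (3x3) and "t" (3): a world point X has camera coordinates R X + t. Camera axes: x right, y down, z forward; pixel columns grow to the right and rows downward; lengths in mm; the calibration is good to about 2 mm. A picture is of the moment at which its call begins: read the wrist's pose just before it. camera_info takes no time and is no camera call; for the wrist camera it gives the pose at the moment of the call.
- job_done(): hands the job in; it is judged then, once.
The state is a dict: "clock": time; "joints": joint angles; "joint_vel": joint speeds; "joint_efforts": joint torques, N m; "position": TCP position; "ee_rot": TCP orientation; "contact_force": force on the tool from outside, world axes, zero at the start; "wrist_torque": the same for the moment, N m; "gripper_width": finger opening in mm; "grasp_force": force on a finger pad.
Only numpy, scipy, OpenCV 4.12 (cv2) and the standard library are available. Lean on these libraries where they do the work, as an engineer would, in place of code of your own. Each camera call takes 0.05 s, during which the arm holds its last target. There are 200 camera calls.

## Working session

There is one attempt and no reset: what is moved stays moved. The work goes in short steps, Python scripts to look and compute and a tool call to move; the robot and the scene stay as the last step left them, time stands still between calls to the robot, and variables do not carry over. Pictures are saved under pics/ and viewed, at most 13 in all, crops included, and the job is handed in when it is done.

Besides the shell and the picture viewer there is one more tool, called after "Request:" as name(argument=value, ...) on one line, values as JSON. send_rows: Moves the arm, as the interface text tells. Its arguments: {"type":"object","properties":{"series":{"type":"array"}},"required":["series"]}

```bash
mkdir -p pics; python3 - <<'E'
from bench import monitor,get_image,camera_info
import cv2,json
s=monitor.read_state();print({k:s[k] for k in('clock','position','ee_rot','gripper_width')})
for n in("scene","top"):
    cv2.imwrite(f"pics/{n}0.png",get_image(n)[:,:,::-1]);c=camera_info(n);print(n,c)
E
```

```text
{'clock': 0.0, 'position': array([ 192.72858415, -593.90453618,  230.20797983]), 'ee_rot': array([-1.56164536e-01,  9.87730425e-01,  1.09041496e-03, -2.37082070e-04]), 'gripper_width': 85.57555978989947}
scene {'intrinsics': array([[425.88167384,   0.        , 283.59244996],
       [  0.        , 425.88167384, 207.95922844],
       [  0.        ,   0.        ,   1.        ]]), 'dist_coeffs': array([-0.04232656,  0.        ,  0.        ,  0.        ,  0.        ]), 'R': array([[ 0.85438383,  0.51957946,  0.00809042],
       [ 0.35416416, -0.5708447 , -0.74074563],
       [-0.38025784,  0.63574642, -0.6717369 ]]), 't': array([-504.13646609, -156.80355747, 1366.60227049])}
top {'intrinsics': array([[435.6400629 ,   0.        , 285.86276787],
       [  0.        , 435.6400629 , 208.18047026],
       [  0.        ,   0.        ,   1.        ]]), 'dist_coeffs': array([-0.06168876,  0.        ,  0.        ,  0.        ,  0.        ]), 'R': array([[-0.02632896, -0.99932772, -0.02551246],
       [-0.98221024,  0.03060793, -0.18527331],
       [ 0.18592963,  0.02018054, -0.9823558 ]]), 't': array([ 31.63603377, 612.09581212, 981.8427954 ])}
```

View pics/top0.png

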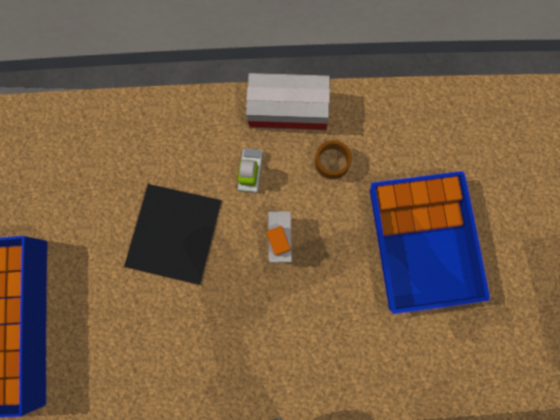

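View pics/scene0.png

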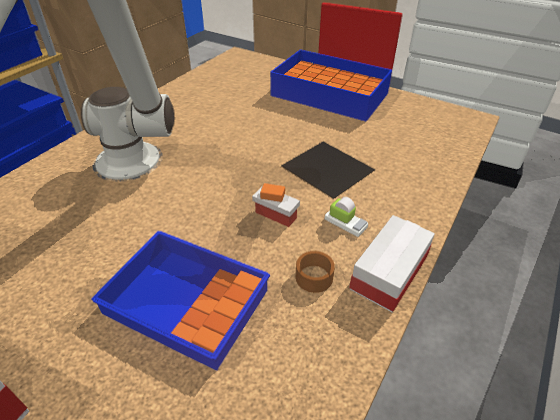

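```bash
cat > h.py <<'E'
import numpy as np,cv2
from bench import monitor,get_image,camera_info
from scipy.spatial.transform import Rotation as Rot
def und(c,px): return cv2.undistortPoints(np.array(px,float).reshape(-1,1,2),c['intrinsics'],c['dist_coeffs']).reshape(-1,2)
def plane(c,px,z):
    d=np.c_[und(c,px),np.ones(len(und(c,px)))]@c['R']; o=-c['R'].T@c['t']
    return o+d*((z-o[2])/d[:,2])[:,None]
def proj(c,X): return cv2.projectPoints(np.array(X,float).reshape(-1,1,3),cv2.Rodrigues(c['R'])[0],c['t'],c['intrinsics'],c['dist_coeffs'])[0].reshape(-1,2)
def tri(cs,pxs):
    A=[];b=[]
    for c,p in zip(cs,pxs):
        d=np.r_[und(c,[p])[0],1]@c['R'];d/=np.linalg.norm(d);o=-c['R'].T@c['t'];P=np.eye(3)-np.outer(d,d);A.append(P);b.append(P@o)
    return np.linalg.lstsq(np.vstack(A),np.hstack(b),rcond=None)[0]
E
python3 - <<'E'
from h import *
t=cv2.imread('pics/top0.png');s=cv2.imread('pics/scene0.png')
ct=camera_info('top')
for n,px,z in(('tin',(280,237),63),('mat',(173,234),4),('crate',(430,243),30),('tape',(333,159),40),('disp',(250,170),30)): print(n,plane(ct,[px],z)[0].round())
# mat, crate masks
g=t.astype(int)
m=((g.max(2)<45)).astype(np.uint8);m[:180]=0;m[290:]=0;m[:,:120]=0;m[:,230:]=0
def rect(m,z):
    k=max(cv2.findContours(m,0,1)[0],key=cv2.contourArea)[:,0]
    return cv2.minAreaRect(plane(ct,k,z)[:,:2].astype(np.float32))
print('mat',rect(m,4))
b=((g[:,:,0]>90)&(g[:,:,0]>2*g[:,:,2])).astype(np.uint8);b[:,:360]=0
o=((g[:,:,2]>130)&(g[:,:,0]<40)&(g[:,:,1]<110)).astype(np.uint8)
oc=o.copy();oc[:,:360]=0
print('crate',rect(cv2.morphologyEx(b|oc,3,np.ones((9,9))),60))
ob=o.copy();ob[:200]=0;ob[280:]=0;ob[:,:255]=0;ob[:,305:]=0
print('bar',rect(ob,88),ob.sum())
a=cv2.resize(t[200:275,240:320],(560,525),interpolation=2);c=cv2.resize(s[175:232,240:310],(0,0),fx=3.4*2.3/3.4*1,fy=2.3) if 0 else cv2.resize(s[170:230,245:309],(560,525),interpolation=2)
out=np.hstack([cv2.resize(a,(400,375)),cv2.resize(c,(400,375))]);cv2.imwrite('pics/z1.png',out)
E
```

```text
tin [543.  29.  63.]
mat [566. 300.   4.]
crate [ 522. -331.   30.]
tape [ 736. -106.   40.]
disp [718. 102.  30.]
mat ((568.625244140625, 300.497314453125), (194.22149658203125, 213.14669799804688), 75.58264923095703)
crate ((525.4925537109375, -317.6978759765625), (310.2049865722656, 234.5822296142578), 5.745797157287598)
bar ((533.8505859375, 34.63243865966797), (59.71925354003906, 38.1231803894043), 18.940004348754883) 403
```

View pics/z1.png

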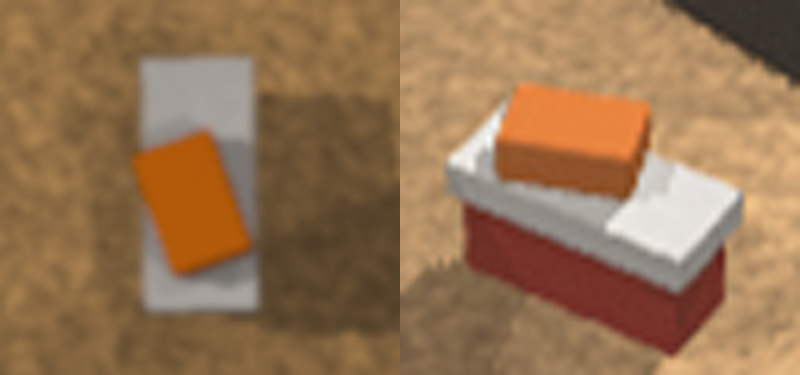

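```bash
python3 - <<'E'
from h import *
ct,cs=camera_info('top'),camera_info('scene')
T=lambda p:(np.array(p)+.5)/5-.5+[240,200]
S=lambda p:(np.array(p)-[400,0]+.5)/6.25-.5+[245,170]
bt=T([(133,158),(208,130),(250,245),(178,275)]);bs=S([(518,85),(652,100),(637,163),(497,143)])
print('bar top tri',tri([ct,cs],[bt.mean(0),bs.mean(0)]))
P=plane(ct,bt,88);print(P.round(1),P.mean(0));Q=plane(cs,bs,88);print(Q.round(1),Q.mean(0))
lt=T([(140,57),(253,57),(258,310),(143,312)]);P=plane(ct,lt,63);print('lid',P.round(1),P.mean(0))
Q=plane(cs,S([(448,165),(742,197),(680,268)]),63);print('lid scene',Q.round(1))
d=P[0]+P[1]-P[2]-P[3];print('lid yaw',np.degrees(np.arctan2(d[1],d[0])))
print('lidcorner tri',tri([ct,cs],[lt[1],S([(742,197)])[0]]),tri([ct,cs],[lt[2],S([(680,268)])[0]]))
s=monitor.read_state();print(Rot.from_quat(s['ee_rot']).as_matrix().round(3))
E
```

```text
bar top tri [534.42443837  33.71907577  84.72838571]
[[554.7  60.   88. ]
 [566.6  25.2  88. ]
 [513.2   7.4  88. ]
 [500.4  40.5  88. ]] [533.71355557  33.25615198  88.        ]
[[502.3  39.1  88. ]
 [556.4  60.7  88. ]
 [572.5  22.1  88. ]
 [516.    2.2  88. ]] [536.77774331  31.05237245  88.        ]
lid [[606.3  57.4  63. ]
 [604.6   3.8  63. ]
 [485.2   4.9  63. ]
 [485.8  58.3  63. ]] [545.46505744  31.12028138  63.        ]
lid scene [[ 4.892e+02  3.300e+00  6.300e+01]
 [ 6.066e+02  5.170e+01  6.300e+01]
 [ 6.069e+02 -1.000e-01  6.300e+01]]
lid yaw -0.45727902204930504
lidcorner tri [611.53533294  12.04136686  91.7419389 ] [531.20498702  32.65085775  -3.75298786]
[[-0.951 -0.309 -0.001]
 [-0.309  0.951  0.002]
 [ 0.     0.002 -1.   ]]
```

Request:
send_rows(series=[[[-32, 31, 0], [0, 0, 0], 85], [[-32, 31, 0], [0, 0, 0], 85], [[-32, 31, 0], [0, 0, 0], 85], [[-32, 31, 0], [0, 0, 0], 85], [[-32, 31, 0], [0, 0, 0], 85], [[-32, 31, 0], [0, 0, 0], 85], [[-32, 31, 0], [0, 0, 0], 85], [[-32, 31, 0], [0, 0, 0], 85]])

```text
clock: 0.9
position: [360.1, -277.8, 231.1]
ee_rot: [-0.156, 0.988, 0.0, -0.0]
contact_force: [1.6, -0.6, -0.9]
gripper_width: 84.9
grasp_force: 0.0
```

Request:
send_rows(series=[[[-32, 31, 0], [0, 0, 0], 85], [[-32, 31, 0], [0, 0, 0], 85], [[-32, 31, 0], [0, 0, 0], 85], [[-32, 31, 0], [0, 0, 0], 85], [[-32, 31, 0], [0, 0, 0], 85], [[-32, 31, 0], [0, 0, 0], 85], [[-32, 31, 0], [0, 0, 0], 85], [[0, 0, 0], [0, 0, 0], 85]])

```text
clock: 1.7
position: [508.0, -0.3, 230.6]
ee_rot: [-0.159, 0.987, 0.0, 0.0]
contact_force: [0.2, -0.1, 0.6]
gripper_width: 85.0
grasp_force: 0.0
```

```bash
python3 - <<'E'
from h import *
s=monitor.read_state();print(s['clock'],s['position'],Rot.from_quat(s['ee_rot']).as_matrix().round(3))
c=camera_info('wrist');im=get_image('wrist');cv2.imwrite('pics/w1.png',im[:,:,::-1])
np.save('w1.npy',c,allow_pickle=True);print(c, -c['R'].T@c['t'])
E
```

```text
1.7 [ 5.07963089e+02 -2.90606102e-01  2.30638131e+02] [[-0.95  -0.313  0.   ]
 [-0.313  0.95   0.   ]
 [-0.     0.    -1.   ]]
{'intrinsics': array([[323.56195338,   0.        , 287.60651628],
       [  0.        , 323.56195338, 210.80341596],
       [  0.        ,   0.        ,   1.        ]]), 'dist_coeffs': array([-0.03735416,  0.        ,  0.        ,  0.        ,  0.        ]), 'R': array([[-3.13891788e-01,  9.49458755e-01,  1.33579027e-04],
       [ 9.12421043e-01,  3.01608174e-01,  2.76623119e-01],
       [ 2.62601953e-01,  8.69516055e-02, -9.60978477e-01]]), 't': array([ 160.08428958, -500.17372268,  244.35715984])} [442.44950611 -22.38419455 373.16020229]
```

View pics/w1.png

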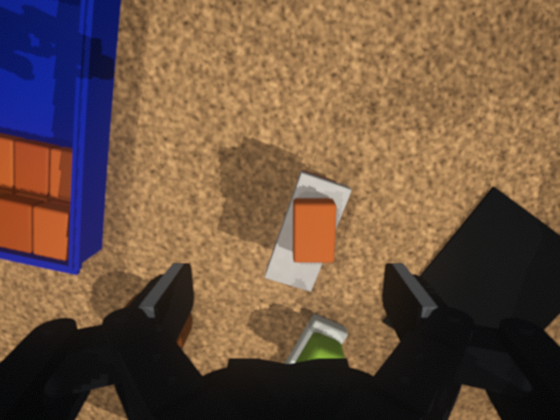

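```bash
python3 - <<'E'
from h import *
c=np.load('w1.npy',allow_pickle=True).item();ct=camera_info('top')
g=cv2.imread('pics/w1.png').astype(int)
o=((g[:,:,2]>130)&(g[:,:,0]<70)&(g[:,:,2]>g[:,:,1]*1.8)).astype(np.uint8);o[:180]=0;o[280:]=0;o[:,:280]=0;o[:,350:]=0
k=max(cv2.findContours(o,0,1)[0],key=cv2.contourArea)[:,0]
print(cv2.boundingRect(k),cv2.minAreaRect(plane(c,k,88)[:,:2].astype(np.float32)))
hull=cv2.approxPolyDP(cv2.convexHull(k),4,True)[:,0];print(hull.tolist());print(plane(c,hull,88).round(1))
# lid
w=((g.min(2)>105)&(g.max(2)-g.min(2)<40)).astype(np.uint8);w[:160]=0;w[300:]=0;w[:,:250]=0;w[:,360:]=0;w|=o
k=max(cv2.findContours(cv2.morphologyEx(w,3,np.ones((5,5))),0,1)[0],key=cv2.contourArea)[:,0]
print('lid',cv2.minAreaRect(plane(c,k,63)[:,:2].astype(np.float32)))
L=np.array([(303,173),(350,189),(312,290),(267,275)]);P=plane(c,L,63);print(P.round(1),P.mean(0))
print('tri lid',[tri([c,ct],[a,b]) .round(1) for a,b in zip(L,(np.array([(143,312),(258,310),(253,57),(140,57)])[[1,0,3,2]]+.5)/5-.5+[240,200])])
bt=(np.array([(133,158),(208,130),(250,245),(178,275)])+.5)/5-.5+[240,200]
print('proj pred bar corners z88',proj(c,plane(ct,bt,88)).round())
# mat/crate consistency: crate corner outer rim etc
E
```

```text
(294, 204, 41, 58) ((533.364501953125, 33.855125427246094), (56.88160705566406, 37.67453384399414), 18.608814239501953)
[[334, 204], [332, 261], [295, 260], [294, 205]]
[[501.   41.6  88. ]
 [554.7  59.7  88. ]
 [564.8  25.6  88. ]
 [513.3   7.2  88. ]]
lid ((545.6273803710938, 36.020103454589844), (62.44455337524414, 119.18159484863281), 89.52398681640625)
[[486.5   7.9  63. ]
 [486.9  56.8  63. ]
 [603.2  58.4  63. ]
 [601.3   7.2  63. ]] [544.45284485  32.55761891  63.        ]
tri lid [array([483.1,   4.9,  89.7]), array([486.9,  58.3,  58. ]), array([606.7,  58.8,  57.5]), array([605.4,   5.9,  56.1])]
proj pred bar corners z88 [[332. 261.]
 [294. 262.]
 [294. 205.]
 [333. 203.]]
```

Request:
send_rows(series=[[[-18, 12, 0], [0, 0, -0.015], 85], [[-17, 12, 0], [0, 0, 0], 85], [[0, 0, 45], [0, 0, 0], 85], [[0, 0, 45], [0, 0, 0], 85], [[0, 0, 40], [0, 0, 0], 85], [[0, 0, 15], [0, 0, 0], 85], [[0, 0, 10], [0, 0, 0], 85], [[0, 0, 0], [0, 0, 0], 85]])

```text
clock: 2.55
position: [531.1, 29.4, 75.3]
ee_rot: [-0.163, 0.987, -0.0, -0.001]
contact_force: [0.7, -0.6, 0.8]
gripper_width: 85.0
grasp_force: 0.0
```

```bash
python3 - <<'E'
from h import *
s=monitor.read_state();print(s['clock'],s['position'],s['contact_force'])
cv2.imwrite('pics/w2.png',get_image('wrist')[:,:,::-1])
E
```

```text
2.55 [531.13898306  29.39296036  75.26073632] [ 0.7238971  -0.6380219   0.84282987]
```

View pics/w2.png

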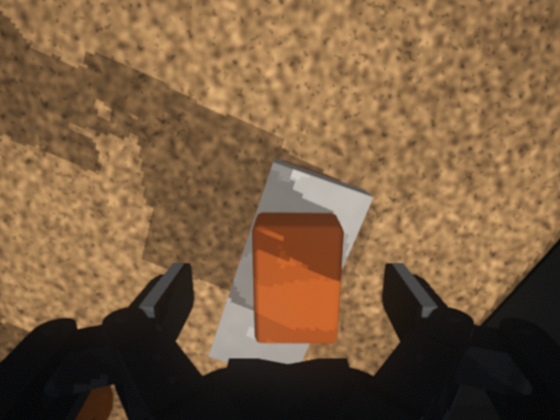

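Request:
send_rows(series=[[[-4, 4, 4], [0, 0, 0], 85], [[0, 0, 5], [0, 0, 0], 70], [[0, 0, 0], [0, 0, 0], 55], [[0, 0, 0], [0, 0, 0], 45], [[0, 0, 0], [0, 0, 0], 30], [[0, 0, 0], [0, 0, 0], 30], [[0, 0, 0], [0, 0, 0], 30]])

```text
clock: 3.3
position: [534.5, 35.0, 68.0]
ee_rot: [-0.164, 0.987, 0.0, 0.001]
contact_force: [-0.8, 0.1, 4.1]
gripper_width: 38.4
grasp_force: 60.8
```

Request:
send_rows(series=[[[0, 0, -5], [0, 0, 0], 30], [[0, 0, -10], [0, 0, 0], 30], [[0, 0, -20], [0, 0, 0], 30], [[0, 0, -35], [0, 0, 0], 30], [[0, 0, -35], [0, 0, 0], 30], [[0, 0, 0], [0, 0, 0], 30]])

```text
clock: 3.9
position: [537.3, 35.6, 178.2]
ee_rot: [-0.164, 0.986, 0.0, 0.006]
contact_force: [0.2, 0.4, -0.8]
gripper_width: 38.4
grasp_force: 60.4
```

```bash
python3 - <<'E'
from h import *
s=monitor.read_state();print(s['clock'],s['position'],s['contact_force'],s['gripper_width'],Rot.from_quat(s['ee_rot']).as_matrix().round(3))
t=get_image('top');sc=get_image('scene');w=get_image('wrist')
cv2.imwrite('pics/t2.png',t[:,:,::-1]);cv2.imwrite('pics/s2.png',sc[:,:,::-1]);np.save('wc2.npy',camera_info('wrist'),allow_pickle=True)
cv2.imwrite('pics/w3.png',w[:,:,::-1])
a=cv2.resize(t[165:320,360:500,::-1],(400,443),interpolation=2);b=cv2.resize(sc[225:370,85:275,::-1],(400,305),interpolation=2)
d=cv2.resize(sc[130:235,225:320,::-1],(271,300),interpolation=2)
o=np.zeros((600,800,3),np.uint8);o[:443,:400]=a;o[:305,400:]=b;o[305-5:600,400:671]=d;cv2.imwrite('pics/z2.png',o)
E
```

```text
3.9 [537.30040717  35.56219081 178.19172267] [ 0.21668332  0.42923321 -0.84554105] 38.43191067940818 [[-0.946 -0.324  0.011]
 [-0.324  0.946  0.003]
 [-0.011 -0.001 -1.   ]]
```

View pics/z2.png

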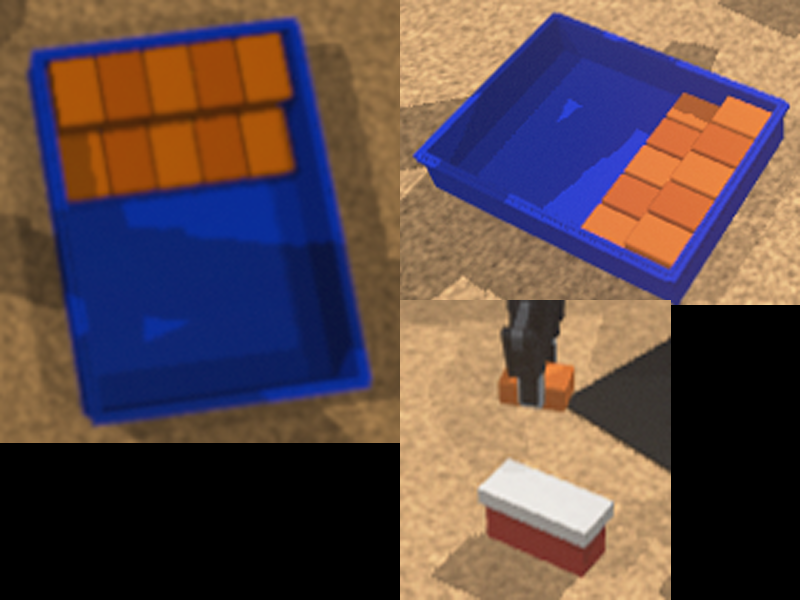

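```bash
python3 - <<'E'
from h import *
ct,cs=camera_info('top'),camera_info('scene')
T=(np.array([(33,50),(298,20),(370,383),(93,423)])+.5)/2.857-.5+[360,165]
S=(np.array([(388,105),(277,300),(15,157),(155,13)])+.5)/2.105-.5+[85,225]
P=plane(ct,T,60);print(P.round(),P.mean(0));Q=plane(cs,S,60);print(Q.round(),Q.mean(0))
for z in(50,60,70): print(z,plane(ct,T,z).mean(0)-plane(cs,S,z).mean(0))
e=(P[0]+P[1]-P[2]-P[3]);e2=Q[0]+Q[3]-Q[1]-Q[2];print(np.degrees(np.arctan2(e[1],e[0])))
def inner(cx,cy,yaw,pts):
    R=Rot.from_euler('z',yaw).as_matrix(); return np.array(pts)@R.T+[cx,cy,0]
yaw=np.arctan2(e[1],e[0])
print(inner(*P.mean(0)[:2],yaw,[(-59,0,4),(-75,0,4)]))
# lid from new unobstructed images
t=cv2.imread('pics/s2.png').astype(int)
w=((t.min(2)>110)&(t.max(2)-t.min(2)<35)).astype(np.uint8);m=np.zeros_like(w);m[185:225,248:305]=w[185:225,248:305]
k=max(cv2.findContours(m,0,1)[0],key=cv2.contourArea);print(cv2.approxPolyDP(cv2.convexHull(k),2,True)[:,0].tolist())
E
```

```text
[[ 669. -193.   60.]
 [ 689. -419.   60.]
 [ 386. -448.   60.]
 [ 362. -222.   60.]] [ 526.56477461 -320.52761134   60.        ]
[[ 671. -196.   60.]
 [ 706. -432.   60.]
 [ 388. -451.   60.]
 [ 365. -225.   60.]] [ 532.66175142 -325.75910752   60.        ]
50 [ 1.29873008 -2.81544373  0.        ]
60 [-6.09697680e+00  5.23149618e+00 -2.84217094e-14]
70 [-1.34926837e+01  1.32784361e+01  2.84217094e-14]
5.453201265932687
[[ 467.83179963 -326.13453999    4.        ]
 [ 451.90421319 -327.65506301    4.        ]]
[[252, 196], [264, 186], [298, 200], [299, 205], [287, 215], [253, 200]]
```

Request:
send_rows(series=[[[24, -40, 0], [0, 0, 0], 30], [[24, -40, 0], [0, 0, 0], 30], [[24, -40, 0], [0, 0, 0], 30], [[24, -40, 0], [0, 0, 0], 30], [[24, -40, 0], [0, 0, 0], 30], [[24, -40, 0], [0, 0, 0], 30], [[24, -40, 0], [0, 0, 0], 30], [[20, -39, 0], [0, 0, 0], 30]])

```text
clock: 4.85
position: [457.2, -329.1, 170.5]
ee_rot: [-0.163, 0.987, 0.001, -0.002]
contact_force: [0.5, -0.4, -1.2]
gripper_width: 38.8
grasp_force: 60.5
```

Request:
send_rows(series=[[[0, 0, 0], [0, 0, 0], 30], [[0, 0, 30], [0, 0, 0], 30], [[0, 0, 40], [0, 0, 0], 30], [[0, 0, 30], [0, 0, 0], 30], [[0, 0, 20], [0, 0, 0], 30], [[0, 0, 10], [0, 0, 0], 30], [[0, 0, 0], [0, 0, 0], 30]])

```text
clock: 5.55
position: [457.8, -326.8, 40.2]
ee_rot: [-0.164, 0.986, 0.001, -0.002]
contact_force: [-0.3, -0.5, -0.7]
gripper_width: 38.8
grasp_force: 60.7
```

```bash
python3 - <<'E'
from h import *
s=monitor.read_state();print(s['clock'],s['position'],s['contact_force'],s['gripper_width'],Rot.from_quat(s['ee_rot']).as_matrix().round(3))
sc=get_image('scene');w=get_image('wrist')
b=cv2.resize(sc[225:370,85:275,::-1],(400,305),interpolation=2)
d=cv2.resize(w[:,:,::-1],(400,300))
cv2.imwrite('pics/z3.png',np.vstack([b,d])[:600])
E
```

```text
5.55 [ 457.8005826  -326.82998676   40.19248088] [-0.31952355 -0.5479886  -0.68948703] 38.79183190893844 [[-0.946 -0.323 -0.005]
 [-0.323  0.946  0.002]
 [ 0.004  0.003 -1.   ]]
```

View pics/z3.png

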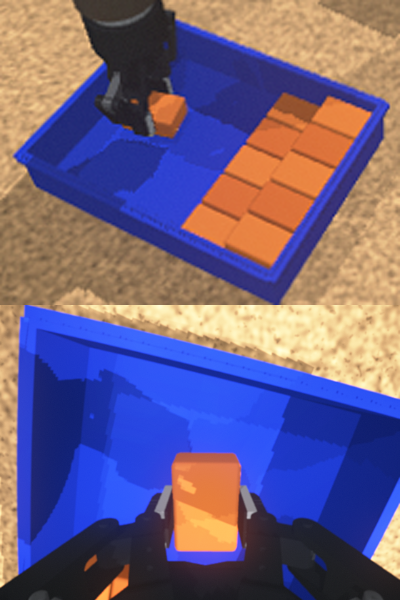

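Request:
send_rows(series=[[[0, 0, 12], [0, 0, 0], 30], [[0, 0, 8], [0, 0, 0], 30], [[0, 0, 4], [0, 0, 0], 30], [[0, 0, 2], [0, 0, 0], 30], [[0, 0, 1], [0, 0, 0], 30], [[0, 0, 0], [0, 0, 0], 30]])

```text
clock: 6.25
position: [459.2, -327.8, 15.3]
ee_rot: [-0.164, 0.987, -0.0, 0.0]
contact_force: [-0.0, -0.1, -0.6]
gripper_width: 38.6
grasp_force: 60.6
```

Request:
send_rows(series=[[[0, 0, 2], [0, 0, 0], 30], [[0, 0, 2], [0, 0, 0], 30], [[0, 0, 1], [0, 0, 0], 30], [[0, 0, 0], [0, 0, 0], 30]])

```text
clock: 6.65
position: [459.0, -327.7, 10.1]
ee_rot: [-0.164, 0.987, 0.0, -0.0]
contact_force: [-0.5, -0.8, -0.7]
gripper_width: 38.9
grasp_force: 60.6
```

Request:
send_rows(series=[[[0, 0, 1], [0, 0, 0], 30], [[0, 0, 0.5], [0, 0, 0], 30], [[0, 0, 0], [0, 0, 0], 30]])

```text
clock: 6.95
position: [459.2, -327.7, 9.0]
ee_rot: [-0.164, 0.987, -0.0, 0.0]
contact_force: [-0.4, -0.2, 1.0]
gripper_width: 38.7
grasp_force: 60.9
```

Request:
send_rows(series=[[[0, 0, 0], [0, 0, 0], 45], [[0, 0, 0], [0, 0, 0], 55], [[0, 0, 0], [0, 0, 0], 70], [[0, 0, 0], [0, 0, 0], 80], [[0, 0, 0], [0, 0, 0], 80], [[0, 0, -15], [0, 0, 0], 80], [[0, 0, -40], [0, 0, 0], 80], [[0, 0, -45], [0, 0, 0], 80]])

```text
clock: 7.75
position: [458.0, -327.3, 108.5]
ee_rot: [-0.164, 0.987, 0.001, -0.002]
contact_force: [1.0, -1.1, 0.3]
gripper_width: 80.3
grasp_force: 0.0
```

Request:
send_rows(series=[[[0, 0, -45], [0, 0, 0], 85], [[0, 0, -45], [0, 0, 0], 85], [[0, 0, 0], [0, 0, 0.11], 85], [[0, 0, 0], [0, 0, 0.11], 85], [[0, 0, 0], [0, 0, 0.11], 85], [[0, 0, 0], [0, 0, 0], 85]])

```text
clock: 8.35
position: [459.0, -327.6, 198.9]
ee_rot: [0.001, 1.0, 0.0, 0.0]
contact_force: [-0.7, 0.6, 0.2]
gripper_width: 84.8
grasp_force: 0.0
```

```bash
python3 - <<'E'
from h import *
s=monitor.read_state();print(s['clock'],s['position'],s['contact_force'],s['gripper_width'],Rot.from_quat(s['ee_rot']).as_matrix().round(3))
ct,cs,cw=camera_info('top'),camera_info('scene'),camera_info('wrist')
t=get_image('top');sc=get_image('scene');w=get_image('wrist')
for n,c,i in(('t3',ct,t),('s3',cs,sc),('w4',cw,w)): cv2.imwrite(f'pics/{n}.png',i[:,:,::-1])
# lid in top
g=t.astype(int);m=((g.min(2)>105)&(g.max(2)-g.min(2)<40)).astype(np.uint8);m[:205]=0;m[270:]=0;m[:,:255]=0;m[:,305:]=0
k=max(cv2.findContours(m,0,1)[0],key=cv2.contourArea)[:,0]
r=cv2.minAreaRect(k.astype(np.float32));print('lid top',cv2.minAreaRect(plane(ct,k,63)[:,:2].astype(np.float32)),cv2.boundingRect(k))
# bar in crate
g=sc.astype(int);o=((g[:,:,0]>140)&(g[:,:,2]<60)&(g[:,:,1]<130)).astype(np.uint8);o[:225]=0;o[340:]=0;o[:,:100]=0;o[:,183:]=0
k=max(cv2.findContours(o,0,1)[0],key=cv2.contourArea)[:,0];print('bar scene',cv2.boundingRect(k),plane(cs,[k.mean(0)],20))
y,x,_=cv2.boundingRect(k)[1],cv2.boundingRect(k)[0],0
a=cv2.resize(sc[225:370,85:275,::-1],(400,305),interpolation=2);b=cv2.resize(t[200:275,240:320,::-1],(320,300),interpolation=2)
oo=np.zeros((305,720,3),np.uint8);oo[:,:400]=a;oo[:300,400:]=b;cv2.imwrite('pics/z4.png',oo)
E
```

```text
8.35 [ 458.99529958 -327.61465377  198.90526777] [-0.66747355  0.63213096  0.21977636] 84.79516502408222 [[-1.     0.001  0.   ]
 [ 0.001  1.     0.   ]
 [-0.     0.    -1.   ]]
lid top ((546.0076293945312, 31.126564025878906), (52.935237884521484, 118.48112487792969), 89.76957702636719) (268, 211, 24, 51)
bar scene (145, 282, 31, 17) [[ 473.35872083 -338.93586196   20.        ]]
```

View pics/z4.png

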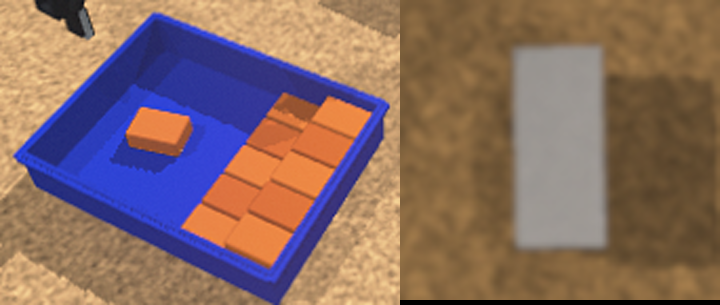

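Request:
send_rows(series=[[[-11, 45, 0], [0, 0, 0], 85], [[-11, 45, 0], [0, 0, 0], 85], [[-11, 45, 0], [0, 0, 0], 85], [[-11, 45, 0], [0, 0, 0], 85], [[-11, 45, 0], [0, 0, 0], 85], [[-11, 45, 0], [0, 0, 0], 85], [[-11, 45, 0], [0, 0, 0], 85], [[-10, 44, 0], [0, 0, 0], 85]])

```text
clock: 9.3
position: [546.8, 33.2, 198.9]
ee_rot: [-0.0, 1.0, -0.0, 0.0]
contact_force: [1.4, 0.5, 0.3]
gripper_width: 84.8
grasp_force: 0.0
```

Request:
send_rows(series=[[[0, 0, 0], [0, 0, 0], 85], [[0, 0, 40], [0, 0, 0], 85], [[0, 0, 30], [0, 0, 0], 85], [[0, 0, 0], [0, 0, 0], 85], [[0, 0, 0], [0, 0, 0], 85]])

```text
clock: 9.8
position: [547.0, 30.7, 129.2]
ee_rot: [0.0, 1.0, -0.0, -0.0]
contact_force: [0.6, -0.7, 1.2]
gripper_width: 85.2
grasp_force: 0.0
```

```bash
python3 - <<'E'
from h import *
s=monitor.read_state();print(s['clock'],s['position'],s['contact_force'],Rot.from_quat(s['ee_rot']).as_matrix().round(3))
c=camera_info('wrist');w=get_image('wrist');cv2.imwrite('pics/w5.png',w[:,:,::-1])
g=w.astype(int);m=((g.min(2)>100)&(g.max(2)-g.min(2)<40)).astype(np.uint8);m[:,:220]=0;m[:,360:]=0
k=max(cv2.findContours(m,0,1)[0],key=cv2.contourArea)[:,0];print(cv2.boundingRect(k))
print(cv2.minAreaRect(plane(c,k,63)[:,:2].astype(np.float32)))
for a in(170,200,230,260):
    q=np.flatnonzero(m[a]);q.size and print(a,q.min(),q.max(),plane(c,[(q.min(),a),(q.max(),a)],63).round(1))
E
```

```text
9.8 [546.96121472  30.68176281 129.18583679] [ 0.5744161  -0.68875136  1.1764173 ] [[-1.     0.    -0.   ]
 [ 0.     1.    -0.001]
 [ 0.    -0.001 -1.   ]]
(250, 133, 83, 168)
((546.4346923828125, 32.04816436767578), (52.91485595703125, 118.51593017578125), 89.33926391601562)
170 250 330 [[510.4   6.2  63. ]
 [510.4  58.1  63. ]]
200 251 329 [[530.5   6.2  63. ]
 [530.5  58.1  63. ]]
230 251 328 [[551.6   5.6  63. ]
 [551.6  58.2  63. ]]
260 253 326 [[573.9   6.3  63. ]
 [573.9  57.6  63. ]]
```

View pics/w5.png

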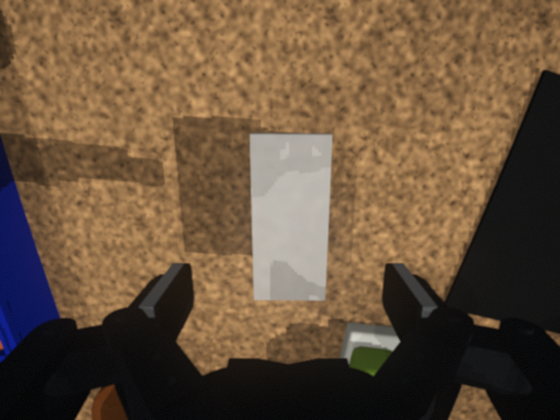

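Request:
send_rows(series=[[[0, 1.2, 40], [0, 0, 0.006], 85], [[0, 0, 30], [0, 0, 0], 85], [[0, 0, 15], [0, 0, 0], 85], [[0, 0, 8], [0, 0, 0], 80], [[0, 0, 0], [0, 0, 0], 70], [[0, 0, 0], [0, 0, 0], 60], [[0, 0, 0], [0, 0, 0], 57], [[0, 0, 0], [0, 0, 0], 55]])

```text
clock: 10.65
position: [547.3, 32.6, 37.0]
ee_rot: [0.004, 1.0, 0.0, 0.001]
contact_force: [0.6, 0.2, 0.2]
gripper_width: 55.2
grasp_force: 0.0
```

Request:
send_rows(series=[[[0, 0, 0], [0, 0, 0], 53], [[0, 0, 0], [0, 0, 0], 45], [[0, 0, 0], [0, 0, 0], 45], [[0, 0, 0], [0, 0, 0], 45]])

```text
clock: 11.05
position: [547.2, 32.5, 36.8]
ee_rot: [0.003, 1.0, 0.0, 0.001]
contact_force: [-2.1, 1.0, 6.3]
gripper_width: 51.0
grasp_force: 63.2
```

Request:
send_rows(series=[[[0, 0, -3], [0, 0, 0], 45], [[0, 0, -5], [0, 0, 0], 45], [[0, 0, -8], [0, 0, 0], 45], [[0, 0, -10], [0, 0, 0], 45], [[0, 0, -15], [0, 0, 0], 45], [[0, 0, -30], [0, 0, 0], 45], [[0, 0, -30], [0, 0, 0], 45], [[0, 0, 0], [0, 0, 0], 45]])

```text
clock: 11.85
position: [549.7, 33.1, 142.2]
ee_rot: [0.003, 1.0, 0.001, 0.005]
contact_force: [0.3, 0.2, -0.9]
gripper_width: 50.6
grasp_force: 62.5
```

```bash
python3 - <<'E'
from h import *
s=monitor.read_state();print(s['clock'],s['position'],s['contact_force'],s['gripper_width'],Rot.from_quat(s['ee_rot']).as_matrix().round(3))
cs,ct=camera_info('scene'),camera_info('top')
sc=get_image('scene');t=get_image('top')
cv2.imwrite('pics/z5.png',cv2.resize(sc[90:240,200:400,::-1],(800,600),interpolation=2))
g=t.astype(int);m=(g.max(2)<45).astype(np.uint8);m[:180]=0;m[290:]=0;m[:,:120]=0;m[:,225:]=0
cv2.imwrite('pics/t4.png',t[:,:,::-1])
k=max(cv2.findContours(m,0,1)[0],key=cv2.contourArea)[:,0];print('mat',cv2.minAreaRect(plane(ct,k,4)[:,:2].astype(np.float32)))
E
```

```text
11.85 [549.70141109  33.06918447 142.18911906] [ 0.29604635  0.16281287 -0.85746593] 50.564033794612136 [[-1.     0.006  0.01 ]
 [ 0.006  1.     0.002]
 [-0.01   0.002 -1.   ]]
mat ((624.2775268554688, 302.9700622558594), (162.6129608154297, 107.61894989013672), 76.06273651123047)
```

View pics/z5.png

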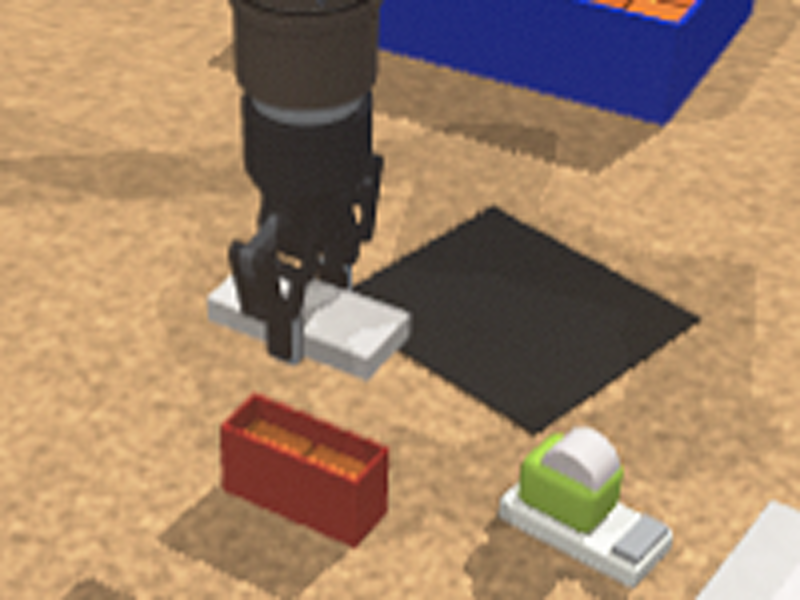

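```bash
python3 - <<'E'
from h import *
cs,ct=camera_info('scene'),camera_info('top')
S=np.array([(323,141.7),(375,169.5),(333.7,198),(281,168)]);T=np.array([(126,266),(149,185),(221,201),(201,283)])
a,b=plane(cs,S,4),plane(ct,T,4);print(a.round(),a.mean(0),b.round(),b.mean(0))
for p in S:
    j=np.argmin(np.linalg.norm(b-plane(cs,[p],4),axis=1));print(tri([cs,ct],[p,T[j]]).round(1))
E
```

```text
[[492. 419.   4.]
 [702. 367.   4.]
 [653. 175.   4.]
 [448. 217.   4.]] [573.6552664 294.5479977   4.       ] [[488. 418.   4.]
 [695. 366.   4.]
 [647. 179.   4.]
 [443. 228.   4.]] [568.04132509 297.7832862    4.        ]
[489.8 419.6   2.6]
[ 6.984e+02  3.693e+02 -4.000e-01]
[648.9 180.8  -2.1]
[441.9 229.9  -6.4]
```

Request:
send_rows(series=[[[-3, 44, 0], [0, 0, 0], 45], [[-3, 44, 0], [0, 0, 0], 45], [[-3, 44, 0], [0, 0, 0], 45], [[-4, 45, 0], [0, 0, 0], 45], [[-4, 45, 0], [0, 0, 0], 45], [[-4, 44, 0], [0, 0, 0], 45], [[0, 0, 0], [0, 0, 0], 45], [[0, 0, 0], [0, 0, 0], 45]])

```text
clock: 12.75
position: [568.4, 298.7, 134.9]
ee_rot: [0.003, 1.0, -0.001, -0.002]
contact_force: [-0.7, -0.2, -0.8]
gripper_width: 51.1
grasp_force: 62.7
```

Request:
send_rows(series=[[[0, 0, 35], [0, 0, 0], 45], [[0, 0, 40], [0, 0, 0], 45], [[0, 0, 30], [0, 0, 0], 45], [[0, 0, 15], [0, 0, 0], 45], [[0, 0, 6], [0, 0, 0], 45], [[0, 0, 0], [0, 0, 0], 45], [[0, 0, 0], [0, 0, 0], 45]])

```text
clock: 13.45
position: [570.6, 298.7, 12.5]
ee_rot: [0.004, 1.0, 0.001, 0.001]
contact_force: [0.4, 0.2, -0.4]
gripper_width: 50.5
grasp_force: 62.7
```

Request:
send_rows(series=[[[0, 0, 3], [0, 0, 0], 45], [[0, 0, 2], [0, 0, 0], 45], [[0, 0, 1], [0, 0, 0], 45], [[0, 0, 0], [0, 0, 0], 45]])

```text
clock: 13.85
position: [569.5, 298.3, 4.9]
ee_rot: [0.004, 1.0, 0.0, 0.0]
contact_force: [-0.7, 0.4, -0.8]
gripper_width: 51.3
grasp_force: 62.7
```

Request:
send_rows(series=[[[0, 0, 1], [0, 0, 0], 45], [[0, 0, 1], [0, 0, 0], 45], [[0, 0, 0], [0, 0, 0], 45]])

```text
clock: 14.15
position: [569.4, 298.2, 2.6]
ee_rot: [0.004, 1.0, -0.0, -0.0]
contact_force: [0.2, -0.5, -1.2]
gripper_width: 51.0
grasp_force: 62.7
```

Request:
send_rows(series=[[[0, 0, 1], [0, 0, 0], 45], [[0, 0, 1], [0, 0, 0], 45], [[0, 0, 0], [0, 0, 0], 45]])

```text
clock: 14.45
position: [569.6, 298.2, 1.1]
ee_rot: [0.004, 1.0, 0.0, 0.0]
contact_force: [-0.2, -0.7, 1.6]
gripper_width: 51.1
grasp_force: 64.0
```

Request:
send_rows(series=[[[0, 0, 0], [0, 0, 0], 53], [[0, 0, 0], [0, 0, 0], 58], [[0, 0, 0], [0, 0, 0], 65], [[0, 0, 0], [0, 0, 0], 75], [[0, 0, 0], [0, 0, 0], 84], [[0, 0, 0], [0, 0, 0], 84], [[0, 0, -20], [0, 0, 0], 84], [[0, 0, -45], [0, 0, 0], 84]])

```text
clock: 15.25
position: [566.9, 296.3, 62.1]
ee_rot: [0.004, 1.0, -0.003, -0.004]
contact_force: [0.0, 1.4, -0.0]
gripper_width: 84.3
grasp_force: 0.0
```

Request:
send_rows(series=[[[0, 0, -45], [0, 0, 0], 84], [[0, 0, -45], [0, 0, 0], 84], [[30, 0, -20], [0, 0, 0], 84], [[45, 0, 0], [0, 0, 0], 84], [[45, 0, 0], [0, 0, 0], 84], [[0, 0, 0], [0, 0, 0], 84], [[0, 0, 0], [0, 0, 0], 84]])

```text
clock: 15.95
position: [448.9, 299.3, 176.6]
ee_rot: [0.003, 1.0, 0.0, 0.001]
contact_force: [0.5, 0.6, -0.2]
gripper_width: 83.7
grasp_force: 0.0
```

```bash
python3 - <<'E'
from h import *
s=monitor.read_state();print(s['clock'],s['position'],s['contact_force'],s['gripper_width'])
ct=camera_info('top');t=get_image('top');sc=get_image('scene')
g=t.astype(int);m=((g.min(2)>100)&(g.max(2)-g.min(2)<40)).astype(np.uint8);m[:180]=0;m[290:]=0;m[:,:125]=0;m[:,225:]=0
k=max(cv2.findContours(m,0,1)[0],key=cv2.contourArea)[:,0];print('lid',cv2.minAreaRect(plane(ct,k,22)[:,:2].astype(np.float32)))
cv2.imwrite('pics/z6.png',np.hstack([cv2.resize(t[130:330,110:500,::-1],(400,205)),cv2.resize(sc[90:390,80:480,::-1],(400,300))[:205]]) if 0 else cv2.resize(sc[110:380,80:440,::-1],(800,600),interpolation=2))
E
```

```text
15.95 [448.90106818 299.32086754 176.60118268] [ 0.5138465   0.59190183 -0.22907343] 83.711443414811
lid ((567.9127197265625, 296.5727233886719), (119.43433380126953, 52.79119873046875), 0.9584940075874329)
```

View pics/z6.png

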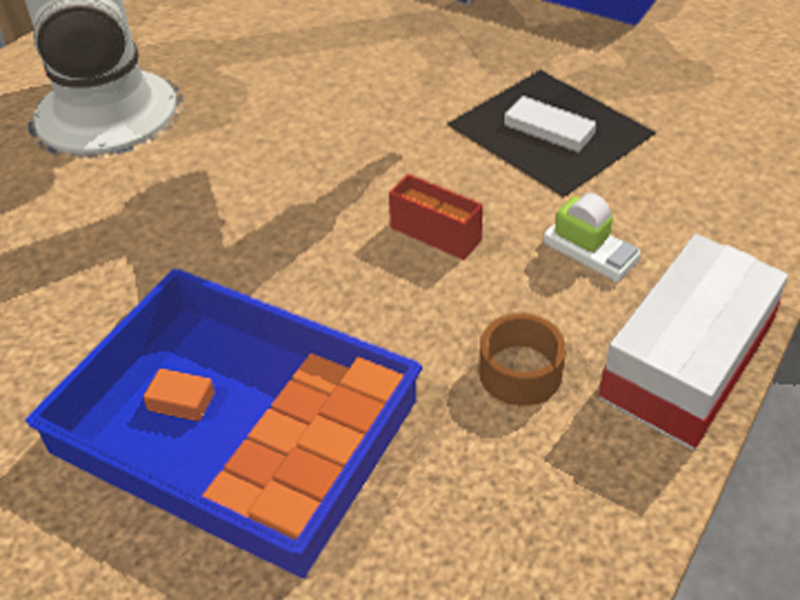

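The lid lies flat on the mat at (550,122), about 3 mm from its centre. The bar is flat in the crate at (178,393), and the tin, dispenser and tape have not moved.

```bash
python3 -c "
from bench import job_done;print(job_done())"
```

```text
the job is handed in; nothing more can be done
None
```

I handed the job in at about 16 s of the 61 s allowed (no verdict was returned): the bar lies flat in the crate's empty half, and the lid is right way up about 3 mm from the mat's centre, let go an estimated 5 mm above it because the fingertips reached the mat first; the tin, dispenser and tape roll look unmoved in the last picture.

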